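Put the clamp handles back in their own seats

TASK

The four clamp handles have been put back in each other's seats: move each one into the seat whose board shows the outline of its head, so that it stands flat on the pocket's floor inside the rails. Every marked seat is taken, so park a handle in the blank spare seat when you need room; never tip a handle over, and leave the screwdriver where it lies.

Things in the scene. Friction and masses are not known exactly. Their poses are not given: they have to be found in the camera images.
- bar_handle: Loose clamp handle, 0.15 kg, upright, 62 mm tall: steel foot 40 mm across, 8 mm thick; steel stem 18 mm across; from 40 to 62 mm up a black head: a straight bar head 60 mm long (along its own x) and 18 mm wide; grip across the 18 mm width. Origin: centre of the foot's underside, z up. Starts in another handle's seat.
- cross_handle: Loose clamp handle, 0.15 kg, upright, 62 mm tall: steel foot 40 mm across, 8 mm thick; steel stem 18 mm across; from 40 to 62 mm up a black head: a four-armed cross head, 50 mm across from arm end to arm end both ways (arms along its own x and y, 16 mm wide); grip over two opposite arm ends (50 mm). Origin: centre of the foot's underside, z up. Starts in another handle's seat.
- round_handle: Loose clamp handle, 0.15 kg, upright, 62 mm tall: steel foot 40 mm across, 8 mm thick; steel stem 18 mm across; from 40 to 62 mm up a black head: a round disc head 44 mm in diameter. Origin: centre of the foot's underside, z up. Starts in another handle's seat.
- square_handle: Loose clamp handle, 0.15 kg, upright, 62 mm tall: steel foot 40 mm across, 8 mm thick; steel stem 18 mm across; from 40 to 62 mm up a black head: a square block head 36 x 36 mm, sides along its own x and y. Origin: centre of the foot's underside, z up. Starts in another handle's seat.
- bar_seat: Fixed light wooden board 144 x 72 x 8 mm with a square pocket 60 x 60 mm framed by metal rails 5 mm wide, 5 mm high, tops 13 mm above the table. Origin: on the table under the pocket's centre; pocket floor (board top) 8 mm above it; board from x = -36 to +108 mm (+x away from the robot). At x = +72 mm it shows in flat black the outline of the head that belongs here: a straight bar, 60 x 18 mm.
- cross_seat: Fixed light wooden board 144 x 72 x 8 mm with a square pocket 60 x 60 mm framed by metal rails 5 mm wide, 5 mm high, tops 13 mm above the table. Origin: on the table under the pocket's centre; pocket floor (board top) 8 mm above it; board from x = -36 to +108 mm (+x away from the robot). At x = +72 mm it shows in flat black the outline of the head that belongs here: a four-armed cross, 50 mm across.
- round_seat: Fixed light wooden board 144 x 72 x 8 mm with a square pocket 60 x 60 mm framed by metal rails 5 mm wide, 5 mm high, tops 13 mm above the table. Origin: on the table under the pocket's centre; pocket floor (board top) 8 mm above it; board from x = -36 to +108 mm (+x away from the robot). At x = +72 mm it shows in flat black the outline of the head that belongs here: a round disc, 44 mm in diameter.
- square_seat: Fixed light wooden board 144 x 72 x 8 mm with a square pocket 60 x 60 mm framed by metal rails 5 mm wide, 5 mm high, tops 13 mm above the table. Origin: on the table under the pocket's centre; pocket floor (board top) 8 mm above it; board from x = -36 to +108 mm (+x away from the robot). At x = +72 mm it shows in flat black the outline of the head that belongs here: a square, 36 mm.
- spare_seat: Fixed light wooden board 144 x 72 x 8 mm with a square pocket 60 x 60 mm framed by metal rails 5 mm wide, 5 mm high, tops 13 mm above the table. Origin: on the table under the pocket's centre; pocket floor (board top) 8 mm above it; board from x = -36 to +108 mm (+x away from the robot). No outline on it: the blank spare seat, empty at the start.
- screwdriver: Bystander: a finished screwdriver, 190 mm long, lying loose on the bench beyond the boards. Origin: about its middle, on the underside.
Mind the look-alikes: they are no part of the job. What is shaped like the bar_handle but green or pink is not meant.

How it is judged (in metres and radians):
At the end, for the whole second after the job is handed in: Each of the four handles stands upright (within 0.06 rad) and at rest on the pocket floor of its own seat (foot between 5 and 10.5 mm above the board's underside), within 15 mm of the pocket's centre: anywhere inside the rails (horizontal distance between bar_handle and bar_seat below 0.015 m and z of bar_handle in the frame of bar_seat between 0.005 and 0.0105 m and angle between each of bar_handle, cross_handle, round_handle, square_handle's own z axis and vertical below 0.06 rad and linear speed of each of bar_handle, cross_handle, round_handle, square_handle below 0.02 m/s and horizontal distance between cross_handle and cross_seat below 0.015 m and z of cross_handle in the frame of cross_seat between 0.005 and 0.0105 m and horizontal distance between round_handle and round_seat below 0.015 m and z of round_handle in the frame of round_seat between 0.005 and 0.0105 m and horizontal distance between square_handle and square_seat below 0.015 m and z of square_handle in the frame of square_seat between 0.005 and 0.0105 m); the robot touches nothing.
It fails at once if the bar handle tips over or is tilted by more than 35 degrees (angle between bar_handle's own z axis and vertical above 0.61 rad).
It fails at once if the cross handle tips over or is tilted by more than 35 degrees (angle between cross_handle's own z axis and vertical above 0.61 rad).
It fails at once if the round handle tips over or is tilted by more than 35 degrees (angle between round_handle's own z axis and vertical above 0.61 rad).
It fails at once if the square handle tips over or is tilted by more than 35 degrees (angle between square_handle's own z axis and vertical above 0.61 rad).
It fails at once if the screwdriver is moved by more than 30 mm (distance of screwdriver from where it was at the start of the episode above 0.03 m).
It also fails if it takes over 128 s, if anything falls off the work surface, if the arm or the gripper's body presses on something with over 40 N, if the wrist force passes 120 N, or if a joint passes its speed limit or range.

ROBOT

A 6-joint arm with a two-finger parallel gripper is mounted at the origin on the work surface. World frame = base frame: x ahead of the robot, y to its left, z up, the work surface at z = 0. Lengths are in mm, angles in rad, forces in N, time in s.
With the tool pointing down it reaches from about 350 to 775 mm from the base axis. Payload 7.3 kg.
Tool frame: the origin (TCP) lies midway between the tips of the shut fingers; the grasp point (between the pads) lies 19 mm behind it (bot.tcp_to_grasp is the distance from the TCP to the grasp point, in mm); z points along the fingers, y is the line along which they close (so a half turn about z gives the same grasp; the last joint's range is limited). The gripper opens to 92 mm and grips with 3 to 60 N. Pads are 19 mm wide; open, the fingers measure 130 mm over their backs; the gripper's body (75 mm by 190 mm) begins 47 mm behind the grasp point.
Start: joints at [-1.482, 0.342, 1.524, -0, 1.275, -0.146], TCP at [122.162, -510.609, 226.741] pointing down, gripper open.
Joint ranges: [-2.53, 2.53], [-0.77, 2.02], [0.04, 2.7], [-1, 4.14], [0.28, 2.66], [-3.11, 3.11]. Speed limits (rad/s): [2.57, 2.57, 3.14, 3.14, 3.14, 3.14].

INTERFACE

Orientations are given as [roll, pitch, yaw] about the fixed x, y, z axes, in that order (R = Rz(yaw) Ry(pitch) Rx(roll)).
In Python, from plant import bot, viewer gives the robot as it stands. The module is installed in compiled form; this text tells all that it offers.
- The arm moves only by the shell command python3 -m handwheel 'ROWS'. ROWS is text: rows parted by semicolons, each of 7 numbers parted by spaces: the shift along the tool's x, y, z scaled (see below), then the turn, a rotation vector about the tool's x, y, z scaled (see below), then the opening, from -1 (shut) to 1 (fully open), so that 0 is half open. In form: tx ty tz rx ry rz gripper; .... A call has 1 to 8 rows; each row is the pose to reach, as a shift and turn from the pose commanded when the call began, along the tool's axes at that moment, turning the shorter way round; what a row does not reach only later rows make up. The controller multiplies each number of a shift by 10 cm and each number of a turn by pi rad. A row lasts 1/12 s, in which the tool goes at most 41.7 mm and 7.16 degrees, less where a joint would pass 70% of its speed; a pose out of reach is approached as far as the arm can. A call with a number of a shift or a turn outside -1 to 1 is refused whole. A call with a gripper value outside its range is refused whole. The fingers move at their own pace and stop on an object; the grip force is fixed at half the most. Time passes only in rows, so rows that repeat a pose let the fingers close. It gives the time, the measured TCP pose, the force, the opening and the grip force at its end, in the units of the state.
- bot.get_obs(): the state, without advancing time (a new reading comes with each control period).
- viewer.capture(name): name is "side" or "top" or "wrist"; returns a dict with "frame" (400x640x3 uint8, red, green, blue), "fov_y" (degrees; the focal length in pixels is half the picture's height over the tangent of half this angle, whatever the lens; pixels are square), "cx", "cy" (the principal point, pixels), "T" (4x4, takes a point from camera to world coordinates). Camera axes: x right, y down, z forward; pixel columns grow to the right and rows downward; lengths in mm; the calibration is good to about 2 mm. A picture is of the moment at which its call begins. There is no depth.
- bot.close_job(): hands the job in; it is judged then, once.
Trained networks look in a picture, given as the dict that the camera call returned (one of the last four; its "shot" number tells which), for a name from the list of things; names that differ only in an ending like _2 or _b are one class to them, and where a whole thing is asked for, a point or a joint stands for the part that bears it (a point fixed in the world has none). Each returns a list of dicts, best first, with "score" (0 to 1); they miss things now and then, are a little off and sometimes report something else, mostly with a low value. They report only what shows in the picture. A call takes as long as a camera call. They do not tell look-alikes from the thing itself.
- viewer.recognise(target, picture): "centre" ([column, row] in pixels, amid what is visible of it).
- viewer.cut_out(target, picture): "pixels" (400x640 bool, what is visible of it) and "centre" ([column, row] in pixels, amid what is visible of it).
The state is a dict: "time": time; "joint_positions": joint angles; "dq": joint speeds; "tau": joint torques, N m; "tool_pos": TCP position; "tcp_rot": TCP orientation; "contact_force": force on the tool from outside, world axes, zero at the start; "moment": the same for the moment, N m; "grip_width": finger opening in mm; "finger_force": force on a finger pad.
Only numpy, scipy, OpenCV 4.12 (cv2) and the standard library are available. Lean on these libraries where they do the work, as an engineer would, in place of code of your own. Each camera call takes 0.05 s, during which the arm holds its last target. There are 200 camera calls.

## Working session

There is one attempt and no reset: what is moved stays moved. The work goes in short steps, Python scripts to look and compute and a shell command to move; the robot and the scene stay as the last step left them, time stands still between calls to the robot, and variables do not carry over. Pictures are saved under pics/ and viewed, at most 14 in all, crops included, and the job is handed in when it is done.

```bash
mkdir -p pics
cat > h.py <<'E'
import numpy as np, cv2
from plant import bot, viewer
from scipy.spatial.transform import Rotation as R
def px2w(p,uv,z):
    f=200/np.tan(np.radians(p['fov_y'])/2)
    T=np.array(p['T']); d=T[:3,:3]@np.array([(uv[0]-p['cx'])/f,(uv[1]-p['cy'])/f,1]); o=T[:3,3]
    return (o+d*(z-o[2])/d[2])
def w2px(p,w):
    f=200/np.tan(np.radians(p['fov_y'])/2)
    T=np.array(p['T']); c=T[:3,:3].T@(np.array(w)-T[:3,3]); return [p['cx']+f*c[0]/c[2],p['cy']+f*c[1]/c[2]]
def save(p,n): cv2.imwrite('pics/'+n,cv2.cvtColor(p['frame'],cv2.COLOR_RGB2BGR))
H=['bar_handle','cross_handle','round_handle','square_handle']
S=['bar_seat','cross_seat','round_seat','square_seat','spare_seat']
E
python3 - <<'E'
from h import *
o=bot.get_obs(); print({k:np.round(o[k],3) for k in('time','tool_pos','tcp_rot','grip_width')})
for c in('top','side'):
    p=viewer.capture(c); save(p,c+'0.png'); print(c,p['fov_y'],np.round(p['T'],2).tolist())
    for n in H+S+['screwdriver']:
        print(n,[(np.round(d['centre']).tolist(),round(d['score'],2),np.round(px2w(p,d['centre'],62 if n in H else 8)).tolist()[:2]) for d in viewer.recognise(n,p)[:4]])
E
```

```text
{'time': np.float64(0.0), 'tool_pos': array([ 122.111, -510.186,  226.055]), 'tcp_rot': array([-3.14 , -0.   ,  0.235]), 'grip_width': np.float64(92.024)}
top 48.78656076065931 [[-0.0, -0.99, 0.15, 445.23], [-1.0, 0.0, -0.0, 14.04], [-0.0, -0.15, -0.99, 1082.08], [0.0, 0.0, 0.0, 1.0]]
bar_handle [([220.0, 289.0], 0.86, [404.0, 265.0]), ([219.0, 157.0], 0.62, [712.0, 277.0]), ([266.0, 178.0], 0.59, [662.0, 165.0]), ([228.0, 232.0], 0.53, [535.0, 251.0])]
cross_handle [([389.0, 224.0], 0.78, [551.0, -122.0])]
round_handle [([447.0, 256.0], 0.74, [476.0, -254.0])]
square_handle [([280.0, 260.0], 0.82, [469.0, 129.0])]
bar_seat [([280.0, 241.0], 0.78, [515.0, 136.0])]
cross_seat [([438.0, 237.0], 0.82, [524.0, -250.0])]
round_seat [([228.0, 219.0], 0.63, [571.0, 265.0])]
square_seat [([381.0, 204.0], 0.95, [605.0, -113.0])]
spare_seat [([334.0, 221.0], 0.76, [565.0, 3.0])]
screwdriver [([305.0, 120.0], 0.76, [822.0, 75.0])]
side 44.26001416584373 [[-0.84, -0.4, 0.37, 183.84], [-0.55, 0.6, -0.59, 669.22], [0.01, -0.7, -0.72, 868.24], [0.0, 0.0, 0.0, 1.0]]
bar_handle [([256.0, 238.0], 0.95, [656.0, 178.0]), ([281.0, 298.0], 0.88, [522.0, 269.0]), ([201.0, 268.0], 0.86, [699.0, 301.0]), ([326.0, 339.0], 0.7, [406.0, 292.0])]
cross_handle [([366.0, 180.0], 0.58, [550.0, -107.0])]
round_handle [([421.0, 160.0], 0.84, [472.0, -249.0])]
square_handle [([343.0, 267.0], 0.79, [462.0, 140.0]), ([332.0, 221.0], 0.55, [547.0, 45.0])]
bar_seat [([320.0, 273.0], 0.92, [512.0, 145.0])]
cross_seat [([400.0, 171.0], 0.79, [516.0, -240.0])]
round_seat [([263.0, 307.0], 0.63, [564.0, 279.0])]
square_seat [([346.0, 187.0], 0.79, [603.0, -110.0])]
spare_seat []
screwdriver [([231.0, 194.0], 0.69, [824.0, 69.0]), ([343.0, 268.0], 0.6, [479.0, 107.0]), ([260.0, 308.0], 0.22, [567.0, 283.0])]
```

View pics/top0.png

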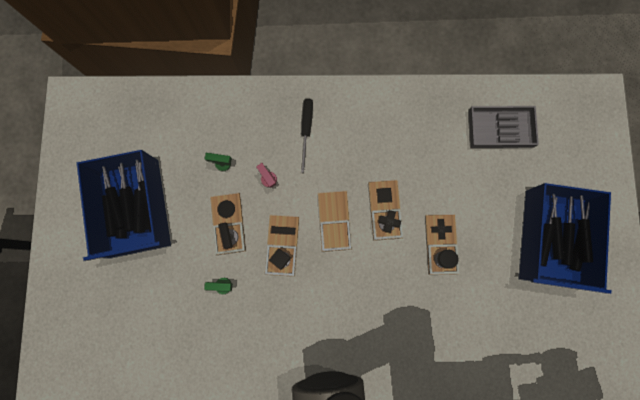

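Run:
```python
import cv2
a=cv2.imread('pics/top0.png')[140:320,195:475]
cv2.imwrite('pics/c0.png',cv2.resize(a,(800,514),interpolation=cv2.INTER_CUBIC))
```

```text
(no output)
```

View pics/c0.png

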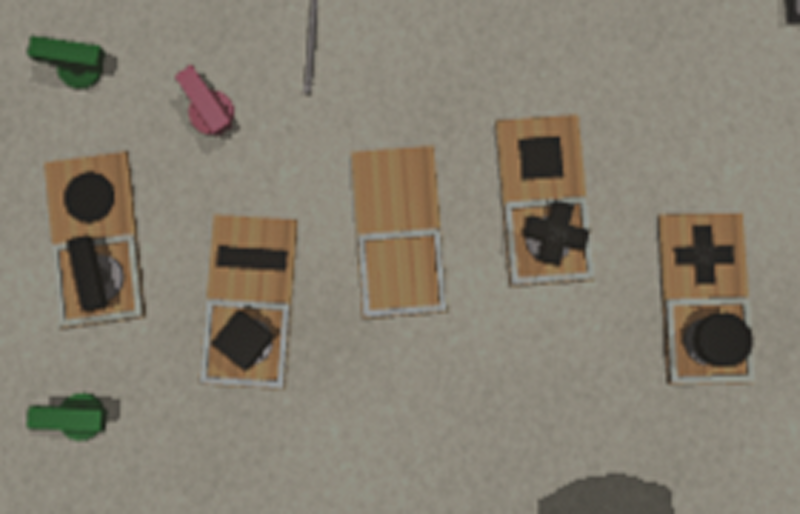

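The black bar at (227,235), in the round seat, is the one to move. Its look-alikes are green at (218,160) and (218,286) and pink at (266,176). The crop shows bar→round seat, square→bar seat, cross→square seat, round→cross seat, and the spare empty at (335,235).

```bash
cat >> h.py <<'E'
def rect(p,m,z):
    "minAreaRect in world plane z (mm): centre, sizes, angle(deg) of long side, folded to +-90"
    m=cv2.morphologyEx(m.astype(np.uint8),cv2.MORPH_OPEN,np.ones((3,3)))
    cs=cv2.findContours(m,cv2.RETR_EXTERNAL,cv2.CHAIN_APPROX_NONE)[0]
    if not cs: return None
    c=max(cs,key=cv2.contourArea)[:,0,:]
    w=np.array([px2w(p,u,z)[:2] for u in c],np.float32)
    b=cv2.boxPoints(cv2.minAreaRect(w)); e1,e2=b[1]-b[0],b[2]-b[1]
    l,s=(e1,e2) if np.hypot(*e1)>np.hypot(*e2) else (e2,e1)
    a=(np.degrees(np.arctan2(l[1],l[0]))+90)%180-90
    return b.mean(0),np.hypot(*l),np.hypot(*s),a
E
python3 - <<'E'
from h import *
p=viewer.capture('top')
for n in S:
    d=viewer.cut_out(n,p)[0]; c,l,s,a=rect(p,d['pixels'],8)
    print(n,round(d['score'],2),'c',np.round(c,1),'size',round(l,1),round(s,1),'ang',round(a,1),'pocket',np.round(c-36*np.array([np.cos(np.radians(a)),np.sin(np.radians(a))]),1))
g=p['frame'].max(2)<60
for n,u in zip(H,[(227,235),(389,223),(447,258),(280,259)]):
    m=np.zeros_like(g); m[u[1]-16:u[1]+16,u[0]-16:u[0]+16]=g[u[1]-16:u[1]+16,u[0]-16:u[0]+16]
    r=rect(p,m,68); print(n,np.round(r[0],1),np.round(r[1:],1))
E
```

```text
Traceback (most recent call last):
IndexError: list index out of range
```

Run:
```python
from h import *
p=viewer.capture('top')
for n in S:
  for k in range(3):
    D=viewer.cut_out(n,p)
    if not D: print(n,'miss'); p=viewer.capture('top'); continue
    d=D[0]; c,l,s,a=rect(p,d['pixels'],8)
    print(n,round(d['score'],2),'c',np.round(c,1),'size',round(l,1),round(s,1),'ang',round(a,1),'pocket',np.round(c-36*np.array([np.cos(np.radians(a)),np.sin(np.radians(a))]),1)); break
g=p['frame'].max(2)<60
for n,u in zip(H,[(227,235),(389,223),(447,258),(280,259)]):
    m=np.zeros_like(g); m[u[1]-16:u[1]+16,u[0]-16:u[0]+16]=g[u[1]-16:u[1]+16,u[0]-16:u[0]+16]
    r=rect(p,m,68); print(n,np.round(r[0],1),np.round(r[1:],1))
```

```text
bar_seat 0.96 c [505.8 130.9] size 143.5 73.9 ang -3.8 pocket [469.8 133.2]
cross_seat 0.71 c [ 506.9 -255.5] size 144.4 75.7 ang 1.8 pocket [ 470.9 -256.7]
round_seat 0.79 c [558.9 264.8] size 143.9 73.8 ang 7.9 pocket [523.3 259.8]
square_seat 0.89 c [ 591.8 -121.3] size 146.0 75.2 ang 2.9 pocket [ 555.8 -123.2]
spare_seat 0.74 c [564.7   4. ] size 143.9 71.9 ang 3.9 pocket [528.7   1.6]
bar_handle [526.4 252.1] [59.1 26.  13.2]
cross_handle [ 557.  -123.2] [ 42.8  42.6 -59.1]
round_handle [ 470.7 -249.4] [52.7 38.5 89.8]
square_handle [472.5 127.8] [36.9 36.2 51.8]
```

```bash
cat >> h.py <<'E'
def go(x,y,z=None,yaw=0.):
    "print tool-axis shift (units of 10 cm) and turn from now to world TCP x,y,z, yaw deg"
    o=bot.get_obs(); t=np.array(o['tool_pos']); r=R.from_euler('xyz',o['tcp_rot'])
    s=r.inv().apply(np.array([x,y,t[2] if z is None else z])-t)/100
    v=(r.inv()*R.from_euler('xyz',[np.pi,0,np.radians(yaw)])).as_rotvec()/np.pi
    print('t',round(float(o['time']),1),'at',np.round(t,1),'yaw',round(np.degrees(o['tcp_rot'][2]),1),'grip',round(float(o['grip_width']),1),'-> shift',np.round(s,3),'turn',np.round(v,3))
E
python3 -m handwheel '0 0 0 0 0 0.075 1; 0 0 0 0 0 0.075 1; 0 0 0 0 0 0.075 1'
python3 -m handwheel '0.87 -0.645 0 0 0 0 1; 0.87 -0.645 0 0 0 0 1; 0.87 -0.645 0 0 0 0 1'
python3 -m handwheel '0.87 -0.645 0 0 0 0 1; 0.87 -0.645 0 0 0 0 1; 0.87 -0.645 0 0 0 0 1'
python3 -m handwheel '0.87 -0.645 0 0 0 0 1; 0.87 -0.645 0 0 0 0 1; 0.87 -0.645 0 0 0 0 1'
python3 -m handwheel '0.87 -0.645 0 0 0 0 1; 0.87 -0.645 0 0 0 0 1; 0.87 -0.645 0 0 0 0 1; 0.87 -0.645 0 0 0 0 1; 0.87 -0.645 0 0 0 0 1'
python3 - <<'E'
from h import *
p=viewer.capture('wrist'); save(p,'w1.png'); print(p['fov_y'],np.round(p['T'],2).tolist())
print([np.round(w2px(p,[470.9,-256.7,8]))])
for n in H: print(n,[(np.round(d['centre']).tolist(),round(d['score'],2),np.round(px2w(p,d['centre'],65)).tolist()[:2]) for d in viewer.recognise(n,p)[:2]])
go(471,-250)
E
```

```text
time: 1.75
tool_pos: [122.2, -510.6, 226.8]
tcp_rot: [3.141, -0.0, -0.005]
contact_force: [0.1, -0.5, -0.0]
grip_width: 91.6
finger_force: 0.0
time: 2.0
tool_pos: [210.9, -444.1, 226.6]
tcp_rot: [-3.14, -0.001, 0.003]
contact_force: [-0.6, -0.0, 0.1]
grip_width: 92.2
finger_force: 0.0
time: 2.25
tool_pos: [298.5, -379.4, 226.9]
tcp_rot: [-3.141, -0.001, 0.004]
contact_force: [0.5, -0.4, -0.0]
grip_width: 91.7
finger_force: 0.0
time: 2.5
tool_pos: [385.7, -314.9, 226.9]
tcp_rot: [-3.141, -0.001, 0.005]
contact_force: [-0.2, 0.6, -0.3]
grip_width: 91.8
finger_force: 0.0
time: 2.92
tool_pos: [471.0, -252.0, 226.4]
tcp_rot: [3.142, 0.001, 0.005]
contact_force: [-0.6, 0.2, 0.6]
grip_width: 91.9
finger_force: 0.0
71.08616202520295 [[0.01, -0.96, -0.26, 542.65], [-1.0, -0.01, -0.0, -250.94], [0.0, 0.26, -0.96, 384.23], [0.0, 0.0, 0.0, 1.0]]
[array([324., 178.])]
bar_handle []
cross_handle [([206.0, 110.0], 0.58, [557.0, -127.0])]
round_handle [([322.0, 186.0], 0.83, [472.0, -253.0])]
square_handle [([24.0, 179.0], 0.85, [478.0, 91.0])]
t 3.2 at [ 469.5 -253.8  226.8] yaw -0.1 grip 91.6 -> shift [ 0.015 -0.038 -0.   ] turn [ 0.     0.    -0.001]
```

View pics/w1.png

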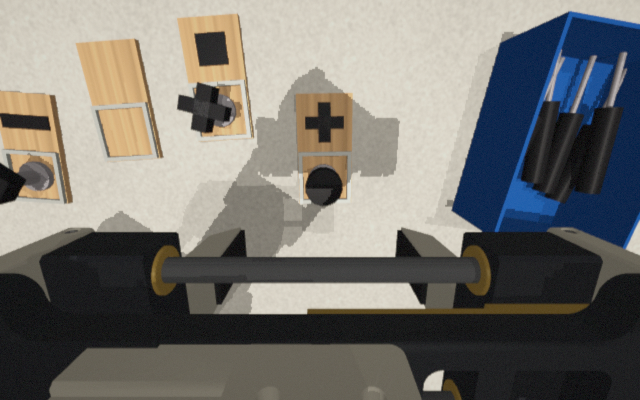

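The wrist image shows the round head at (323,186), centred in the cross seat's pocket and between the fingers. It projects to (472,-253), which agrees with the top view, so I'll descend and grip.

```bash
python3 -m handwheel '0.015 0 0.93 0 0 0 1; 0.015 0 0.93 0 0 0 1; 0.015 0 0.93 0 0 0 1'
python3 -m handwheel '0 0 0.5 0 0 0 1; 0 0 0.8 0 0 0 1; 0 0 0.94 0 0 0 1; 0 0 0.94 0 0 0 1; 0 0 0.94 0 0 0 1'
python3 -m handwheel '0 0 0 0 0 0 -1; 0 0 0 0 0 0 -1; 0 0 0 0 0 0 -1; 0 0 0 0 0 0 -1; 0 0 0 0 0 0 -1; 0 0 0 0 0 0 -1'
python3 -m handwheel '0 0 -0.3 0 0 0 -1; 0 0 -0.6 0 0 0 -1; 0 0 -0.6 0 0 0 -1; 0 0 -0.6 0 0 0 -1'
python3 - <<'E'
from h import *
go(529,2)
E
```

```text
time: 3.42
tool_pos: [468.4, -251.7, 128.7]
tcp_rot: [-3.136, 0.008, -0.002]
contact_force: [-1.4, 1.2, -0.2]
grip_width: 92.0
finger_force: 0.0
time: 3.83
tool_pos: [471.9, -253.6, 40.3]
tcp_rot: [-3.142, 0.0, -0.001]
contact_force: [-1.5, -0.5, -0.3]
grip_width: 91.9
finger_force: 0.0
time: 4.33
tool_pos: [472.0, -253.0, 40.2]
tcp_rot: [3.141, -0.001, -0.001]
contact_force: [0.7, -1.0, 0.0]
grip_width: 56.5
finger_force: 0.0
time: 4.67
tool_pos: [472.8, -253.5, 101.4]
tcp_rot: [3.139, -0.003, -0.001]
contact_force: [0.2, -0.4, -0.3]
grip_width: 29.6
finger_force: 0.0
t 4.7 at [ 472.8 -253.5  101.4] yaw -0.0 grip 29.6 -> shift [ 0.56  -2.556 -0.004] turn [ 0.001 -0.001 -0.   ]
```

The fingers close more slowly than I allowed (about 70 mm/s), so I lifted before they gripped. I'll reopen and look again.

```bash
python3 -m handwheel '0 0 -0.9 0 0 0 1; 0 0 -0.9 0 0 0 1; 0 0 -0.9 0 0 0 1; 0 0 -0.9 0 0 0 1; 0 0 -0.9 0 0 0 1; 0 0 -0.9 0 0 0 1; 0 0 -0.9 0 0 0 1; 0 0 -0.9 0 0 0 1'
python3 -m handwheel '0 0 0 0 0 0 1; 0 0 0 0 0 0 1; 0 0 0 0 0 0 1'
python3 - <<'E'
from h import *
p=viewer.capture('wrist'); save(p,'w2.png')
for n in H: print(n,[(np.round(d['centre']).tolist(),round(d['score'],2),np.round(px2w(p,d['centre'],65)).tolist()[:2]) for d in viewer.recognise(n,p)[:2]])
go(471,-253,40)
E
```

```text
time: 5.33
tool_pos: [471.2, -252.5, 188.0]
tcp_rot: [-3.14, 0.003, -0.001]
contact_force: [0.4, 0.1, 0.5]
grip_width: 78.2
finger_force: 0.0
time: 5.58
tool_pos: [471.8, -252.8, 189.4]
tcp_rot: [-3.141, 0.0, -0.001]
contact_force: [0.1, 0.6, -0.1]
grip_width: 91.5
finger_force: 0.0
bar_handle []
cross_handle [([193.0, 108.0], 0.7, [557.0, -130.0])]
round_handle []
square_handle [([12.0, 183.0], 0.81, [484.0, 64.0])]
t 5.8 at [ 471.9 -252.9  189.7] yaw -0.0 grip 91.9 -> shift [-9.000e-03  1.000e-03  1.497e+00] turn [ 0. -0. -0.]
```

View pics/w2.png

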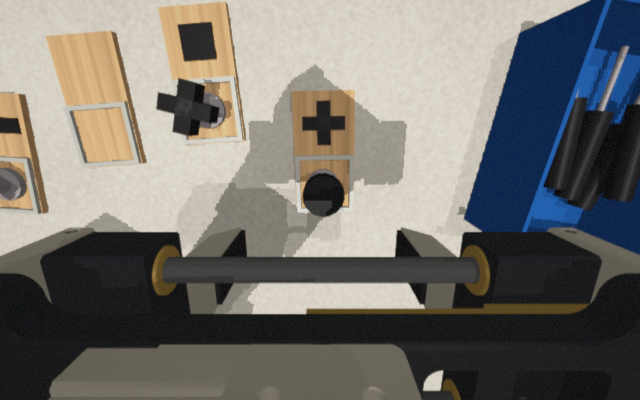

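The round handle is still upright at (323,193) and hasn't moved. I'll descend again and this time give the fingers time to close.

```bash
python3 -m handwheel '0 0 0.75 0 0 0 1; 0 0 0.75 0 0 0 1; 0 0 0.75 0 0 0 1'
python3 -m handwheel '0 0 0.4 0 0 0 1; 0 0 0.65 0 0 0 1; 0 0 0.75 0 0 0 1; 0 0 0.75 0 0 0 1; 0 0 0.75 0 0 0 1'
python3 -m handwheel '0 0 0 0 0 0 -1; 0 0 0 0 0 0 -1; 0 0 0 0 0 0 -1; 0 0 0 0 0 0 -1; 0 0 0 0 0 0 -1; 0 0 0 0 0 0 -1; 0 0 0 0 0 0 -1; 0 0 0 0 0 0 -1'
python3 -m handwheel '0 0 0 0 0 0 -1; 0 0 0 0 0 0 -1; 0 0 0 0 0 0 -1; 0 0 0 0 0 0 -1'
```

```text
time: 6.08
tool_pos: [468.6, -250.6, 109.3]
tcp_rot: [-3.135, 0.009, -0.001]
contact_force: [-1.6, 0.6, -1.1]
grip_width: 91.8
finger_force: 0.0
time: 6.5
tool_pos: [472.7, -253.5, 41.1]
tcp_rot: [3.141, -0.001, -0.001]
contact_force: [-0.5, -1.3, -0.1]
grip_width: 91.6
finger_force: 0.0
time: 7.17
tool_pos: [472.0, -253.1, 39.8]
tcp_rot: [3.141, -0.0, -0.001]
contact_force: [-0.5, -1.0, -0.3]
grip_width: 43.1
finger_force: 30.2
time: 7.5
tool_pos: [472.0, -253.1, 39.8]
tcp_rot: [3.141, -0.0, -0.001]
contact_force: [0.4, -1.5, 1.1]
grip_width: 43.2
finger_force: 30.0
```

```bash
python3 -m handwheel '0 0 -0.2 0 0 0 -1; 0 0 -0.5 0 0 0 -1; 0 0 -0.8 0 0 0 -1; 0 0 -0.9 0 0 0 -1; 0 0 -0.9 0 0 0 -1'
python3 -m handwheel '0.04 -0.2 0 0 0 0 -1; 0.12 -0.55 0 0 0 0 -1; 0.19 -0.85 0 0 0 0 -1'
python3 -m handwheel '0.09 -0.4 0 0 0 0 -1; 0.19 -0.85 0 0 0 0 -1; 0.19 -0.85 0 0 0 0 -1'
python3 -m handwheel '0.09 -0.4 0 0 0 0 -1; 0.15 -0.7 0 0 0 0 -1; 0.19 -0.85 0 0 0 0 -1; 0.19 -0.85 0 0 0 0 -1; 0.19 -0.85 0 0 0 0 -1'
python3 - <<'E'
from h import *
go(529,2,40)
E
```

```text
time: 7.92
tool_pos: [473.1, -253.6, 132.0]
tcp_rot: [3.139, -0.004, -0.001]
contact_force: [-0.1, -0.4, -1.9]
grip_width: 43.2
finger_force: 30.0
time: 8.17
tool_pos: [489.8, -166.5, 127.6]
tcp_rot: [-3.14, 0.003, -0.003]
contact_force: [1.0, 0.5, -1.8]
grip_width: 43.4
finger_force: 30.0
time: 8.42
tool_pos: [509.3, -76.8, 127.6]
tcp_rot: [-3.138, 0.004, 0.003]
contact_force: [-0.5, 0.6, -0.9]
grip_width: 43.6
finger_force: 30.0
time: 8.83
tool_pos: [528.2, 2.6, 128.0]
tcp_rot: [-3.142, 0.003, 0.001]
contact_force: [0.8, 0.0, -1.2]
grip_width: 43.7
finger_force: 30.0
t 8.8 at [528.2   2.6 128. ] yaw 0.1 grip 43.7 -> shift [0.011 0.006 0.88 ] turn [-0.     0.001  0.   ]
```

```bash
python3 -m handwheel '0 0 0.2 0 0 0 -1; 0 0 0.45 0 0 0 -1; 0 0 0.65 0 0 0 -1; 0 0 0.78 0 0 0 -1; 0 0 0.84 0 0 0 -1; 0 0 0.88 0 0 0 -1; 0 0 0.89 0 0 0 -1; 0 0 0.89 0 0 0 -1'
python3 -m handwheel '0 0 0 0 0 0 -1; 0 0 0 0 0 0 1; 0 0 0 0 0 0 1; 0 0 0 0 0 0 1; 0 0 0 0 0 0 1; 0 0 0 0 0 0 1; 0 0 0 0 0 0 1; 0 0 0 0 0 0 1'
python3 -m handwheel '0 0 0 0 0 0 1; 0 0 0 0 0 0 1; 0 0 -0.4 0 0 0 1; 0 0 -0.7 0 0 0 1; 0 0 -1 0 0 0 1; 0 0 -1 0 0 0 1; 0 0 -1 0 0 0 1'
python3 -m handwheel '0 0.5 -0.4 0 0 0 1; 0 0.9 -0.7 0 0 0 1; 0 0.9 -0.7 0 0 0 1; 0 0.9 -0.7 0 0 0 1; 0 0.9 -0.7 0 0 0 1; 0 0.9 -0.7 0 0 0 1'
python3 - <<'E'
from h import *
p=viewer.capture('wrist'); save(p,'w3.png')
for n in H: print(n,[(np.round(d['centre']).tolist(),round(d['score'],2),np.round(px2w(p,d['centre'],65)).tolist()[:2]) for d in viewer.recognise(n,p)[:2]])
D=viewer.cut_out('cross_handle',p)
m=D[0]['pixels']&(p['frame'].max(2)<90); r=rect(p,m,69); print(np.round(r[0],1),np.round(r[1:],1))
go(556,-124,40)
E
```

```text
time: 9.5
tool_pos: [529.3, 1.5, 40.9]
tcp_rot: [3.141, -0.0, -0.001]
contact_force: [0.0, 0.1, -0.3]
grip_width: 43.4
finger_force: 30.0
time: 10.17
tool_pos: [529.1, 2.1, 40.7]
tcp_rot: [3.142, -0.0, -0.001]
contact_force: [0.1, -0.1, 0.4]
grip_width: 85.7
finger_force: 0.0
time: 10.75
tool_pos: [530.1, 1.9, 142.4]
tcp_rot: [3.141, -0.004, -0.001]
contact_force: [-0.4, 0.5, -0.9]
grip_width: 91.7
finger_force: 0.0
time: 11.25
tool_pos: [528.0, -87.2, 208.8]
tcp_rot: [-3.14, 0.003, -0.001]
contact_force: [0.2, -0.3, -0.1]
grip_width: 91.9
finger_force: 0.0
bar_handle [([28.0, 186.0], 0.87, [533.0, 236.0]), ([84.0, 54.0], 0.86, [665.0, 145.0])]
cross_handle [([353.0, 161.0], 0.61, [560.0, -122.0])]
round_handle [([243.0, 187.0], 0.66, [532.0, -2.0]), ([154.0, 178.0], 0.21, [541.0, 95.0])]
square_handle [([151.0, 221.0], 0.73, [492.0, 107.0])]
[ 558.7 -122.2] [ 45.3  45.2 -60.2]
t 11.6 at [528.8 -87.1 210. ] yaw 0.0 grip 91.6 -> shift [0.274 0.37  1.7  ] turn [-0.  0.  0.]
```

View pics/w3.png

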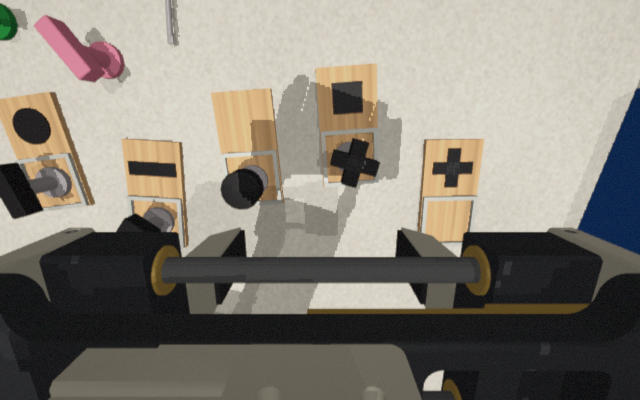

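The round handle stands in the spare seat at (243,187). The cross, at (353,161), is at about (558,-122) with an arm pointing to -15°, so I'll turn the tool to yaw -15°.

```bash
python3 -m handwheel '0.29 0.354 0 0 0 0.0845 1; 0.29 0.354 0.4 0 0 0.0845 1; 0.29 0.354 0.7 0 0 0.0845 1; 0.29 0.354 0.7 0 0 0.0845 1; 0.29 0.354 0.7 0 0 0.0845 1'
python3 -m handwheel '0 0 0.4 0 0 0 1; 0 0 0.75 0 0 0 1; 0 0 0.95 0 0 0 1; 0 0 1 0 0 0 1; 0 0 1 0 0 0 1; 0 0 1 0 0 0 1'
python3 -m handwheel '0 0 0 0 0 0 -1; 0 0 0 0 0 0 -1; 0 0 0 0 0 0 -1; 0 0 0 0 0 0 -1; 0 0 0 0 0 0 -1; 0 0 0 0 0 0 -1; 0 0 0 0 0 0 -1; 0 0 0 0 0 0 -1'
python3 -m handwheel '0 0 0 0 0 0 -1; 0 0 0 0 0 0 -1; 0 0 0 0 0 0 -1'
python3 - <<'E'
from h import *
go(471,-256.7,130,-15.2)
E
```

```text
time: 11.97
tool_pos: [557.0, -122.7, 139.5]
tcp_rot: [-3.141, 0.004, -0.265]
contact_force: [0.1, 0.2, 0.8]
grip_width: 91.6
finger_force: 0.0
time: 12.47
tool_pos: [559.6, -123.7, 43.1]
tcp_rot: [3.141, -0.004, -0.265]
contact_force: [-0.2, 1.0, -0.1]
grip_width: 92.2
finger_force: 0.0
time: 13.13
tool_pos: [558.0, -123.5, 40.8]
tcp_rot: [3.141, -0.0, -0.266]
contact_force: [-1.1, 0.6, 1.7]
grip_width: 49.9
finger_force: 30.0
time: 13.38
tool_pos: [558.0, -123.4, 40.7]
tcp_rot: [3.141, -0.0, -0.266]
contact_force: [-0.8, -0.4, 2.2]
grip_width: 49.6
finger_force: 30.0
t 13.4 at [ 558.  -123.4   40.7] yaw -15.3 grip 49.6 -> shift [-0.488  1.515 -0.892] turn [ 0. -0. -0.]
```

```bash
python3 -m handwheel '0 0 -0.2 0 0 0 -1; 0 0 -0.5 0 0 0 -1; 0 0 -0.8 0 0 0 -1; 0 0 -0.9 0 0 0 -1; 0 0 -0.9 0 0 0 -1'
python3 -m handwheel '-0.06 0.2 0 0 0 0 -1; -0.16 0.5 0 0 0 0 -1; -0.244 0.757 0 0 0 0 -1'
python3 -m handwheel '-0.12 0.38 0 0 0 0 -1; -0.2 0.62 0 0 0 0 -1; -0.244 0.757 0 0 0 0 -1; -0.244 0.757 0 0 0 0 -1; -0.244 0.757 0 0 0 0 -1'
python3 -m handwheel '0 0 0.2 0 0 0 -1; 0 0 0.45 0 0 0 -1; 0 0 0.65 0 0 0 -1; 0 0 0.78 0 0 0 -1; 0 0 0.84 0 0 0 -1; 0 0 0.88 0 0 0 -1; 0 0 0.895 0 0 0 -1; 0 0 0.895 0 0 0 -1'
python3 - <<'E'
from h import *
go(471,-256.7,40,-15.2)
E
```

```text
time: 13.8
tool_pos: [559.5, -123.8, 133.1]
tcp_rot: [3.141, -0.005, -0.266]
contact_force: [0.8, 0.1, -2.8]
grip_width: 49.8
finger_force: 30.0
time: 14.05
tool_pos: [512.8, -189.9, 128.4]
tcp_rot: [-3.141, 0.004, -0.265]
contact_force: [0.6, -0.2, -2.6]
grip_width: 50.0
finger_force: 30.0
time: 14.47
tool_pos: [469.9, -256.5, 128.8]
tcp_rot: [-3.14, 0.003, -0.268]
contact_force: [0.8, 0.2, -2.1]
grip_width: 50.1
finger_force: 30.0
time: 15.13
tool_pos: [471.5, -256.3, 41.4]
tcp_rot: [3.141, -0.0, -0.266]
contact_force: [0.1, 0.8, -2.1]
grip_width: 49.9
finger_force: 30.0
t 15.1 at [ 471.5 -256.3   41.4] yaw -15.2 grip 49.9 -> shift [-0.003  0.005  0.014] turn [ 0. -0. -0.]
```

```bash
python3 -m handwheel '0 0 0.008 0 0 0 -1; 0 0 0.008 0 0 0 1; 0 0 0.008 0 0 0 1; 0 0 0.008 0 0 0 1; 0 0 0.008 0 0 0 1; 0 0 0.008 0 0 0 1; 0 0 0.008 0 0 0 1; 0 0 0.008 0 0 0 1'
python3 -m handwheel '0 0 0 0 0 0 1; 0 0 -0.4 0 0 0 1; 0 0 -0.8 0 0 0 1; 0 0 -0.95 0 0 0 1; 0 0 -0.95 0 0 0 1; 0 0 -0.95 0 0 0 1'
python3 -m handwheel '0 0 -0.4 0 0 0 1; 0 0 -0.75 0 0 -0.0844 1; 0 0 -0.75 0 0 -0.0844 1; 0 0 -0.75 0 0 -0.0844 1; 0 0 -0.75 0 0 -0.0844 1; 0 0 -0.75 0 0 -0.0844 1'
python3 - <<'E'
from h import *
p=viewer.capture('wrist'); save(p,'w4.png')
go(445,127,210,0)
E
```

```text
time: 15.8
tool_pos: [471.1, -256.7, 40.5]
tcp_rot: [3.141, -0.0, -0.266]
contact_force: [-0.3, 0.6, -0.9]
grip_width: 89.9
finger_force: 0.0
time: 16.3
tool_pos: [471.3, -256.8, 136.1]
tcp_rot: [3.141, -0.002, -0.266]
contact_force: [0.1, 0.5, -0.3]
grip_width: 91.8
finger_force: 0.0
time: 16.8
tool_pos: [470.1, -255.9, 208.1]
tcp_rot: [-3.139, 0.004, -0.005]
contact_force: [0.0, -0.5, -0.4]
grip_width: 91.6
finger_force: 0.0
t 16.9 at [ 470.2 -256.   208.3] yaw -0.2 grip 91.8 -> shift [-0.268 -3.829 -0.007] turn [-0.001  0.001 -0.001]
```

View pics/w4.png

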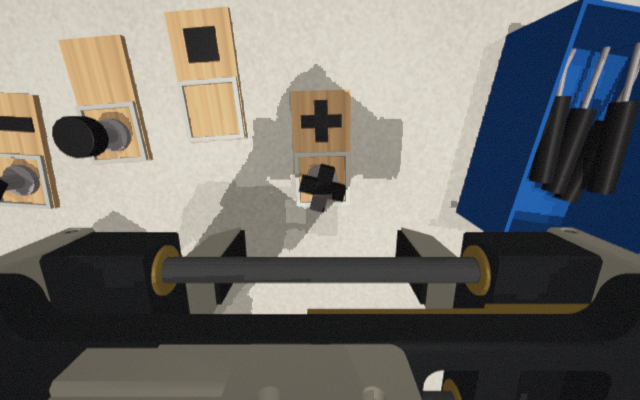

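The cross stands in its own seat at (323,187). Next is the square handle, so I'll move above the bar seat.

```bash
python3 -m handwheel '-0.06 -0.96 0 0 0 0 1; -0.06 -0.96 0 0 0 0 1; -0.06 -0.96 0 0 0 0 1'
python3 -m handwheel '-0.06 -0.96 0 0 0 0 1; -0.06 -0.96 0 0 0 0 1; -0.06 -0.96 0 0 0 0 1'
python3 -m handwheel '-0.06 -0.96 0 0 0 0 1; -0.06 -0.96 0 0 0 0 1; -0.06 -0.96 0 0 0 0 1'
python3 -m handwheel '-0.06 -0.96 0 0 0 0 1; -0.06 -0.96 0 0 0 0 1; -0.06 -0.96 0 0 0 0 1; -0.06 -0.96 0 0 0 0 1; -0.06 -0.96 0 0 0 0 1'
python3 - <<'E'
from h import *
p=viewer.capture('wrist'); save(p,'w5.png')
u=w2px(p,[471,128,69]); m=np.zeros((400,640),bool); c,r=map(int,u); m[r-40:r+40,c-40:c+40]=1
m&=p['frame'].max(2)<70; q=rect(p,m,69); print(u,np.round(q[0],1),np.round(q[1:],1))
for d in viewer.recognise('square_handle',p): print(d['centre'],px2w(p,d['centre'],65))
go(471,127,40,-38.2)
E
```

```text
time: 17.1
tool_pos: [463.5, -156.3, 208.8]
tcp_rot: [-3.138, 0.004, -0.002]
contact_force: [-0.1, -0.7, -0.1]
grip_width: 92.1
finger_force: 0.0
time: 17.35
tool_pos: [457.7, -60.4, 209.3]
tcp_rot: [-3.139, 0.003, -0.001]
contact_force: [-0.2, -0.9, 1.0]
grip_width: 91.8
finger_force: 0.0
time: 17.6
tool_pos: [452.0, 35.4, 209.4]
tcp_rot: [-3.14, 0.003, -0.001]
contact_force: [-1.7, 0.2, 0.3]
grip_width: 91.9
finger_force: 0.0
time: 18.02
tool_pos: [447.1, 127.7, 209.5]
tcp_rot: [3.141, 0.002, -0.0]
contact_force: [-0.3, -0.5, 0.2]
grip_width: 92.0
finger_force: 0.0
[np.float64(320.6021833241456), np.float64(169.46120921404224)] [473.6 131.5] [ 36.   35.8 -38.2]
[318.5, 163.5] [476.84127952 130.27174758  65.        ]
t 18.1 at [447.4 126.5 209.8] yaw -0.1 grip 91.8 -> shift [ 0.238 -0.007  1.698] turn [0.    0.    0.211]
```

View pics/w5.png

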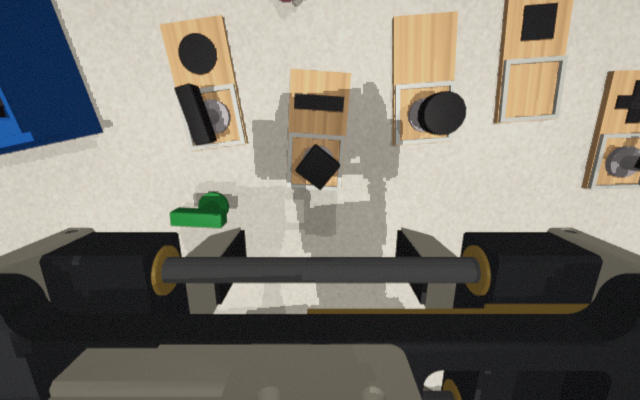

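The square head at (318,166) is at (473,130), angle -38°. The square and cross seats' state agrees with the plan, and the bar stands at (196,114).

```bash
python3 -m handwheel '0.26 -0.03 0.7 0 0 0.212 1; 0.26 -0.03 0.7 0 0 0.212 1; 0.26 -0.03 0.7 0 0 0.212 1; 0.26 -0.03 0.7 0 0 0.212 1; 0.26 -0.03 0.7 0 0 0.212 1; 0.26 -0.03 0.7 0 0 0.212 1; 0.26 -0.03 0.7 0 0 0.212 1'
python3 -m handwheel '0 0 0.4 0 0 0 1; 0 0 0.75 0 0 0 1; 0 0 0.95 0 0 0 1; 0 0 1 0 0 0 1; 0 0 1 0 0 0 1; 0 0 1 0 0 0 1'
python3 -m handwheel '0 0 0 0 0 0 -1; 0 0 0 0 0 0 -1; 0 0 0 0 0 0 -1; 0 0 0 0 0 0 -1; 0 0 0 0 0 0 -1; 0 0 0 0 0 0 -1; 0 0 0 0 0 0 -1; 0 0 0 0 0 0 -1'
python3 -m handwheel '0 0 0 0 0 0 -1; 0 0 0 0 0 0 -1; 0 0 0 0 0 0 -1; 0 0 0 0 0 0 -1; 0 0 0 0 0 0 -1'
python3 - <<'E'
from h import *
go(556,-123,130,-38.2)
E
```

```text
time: 18.7
tool_pos: [473.7, 128.8, 140.1]
tcp_rot: [3.141, 0.0, -0.671]
contact_force: [0.1, 0.1, -0.0]
grip_width: 91.7
finger_force: 0.0
time: 19.2
tool_pos: [474.3, 129.9, 41.2]
tcp_rot: [-3.141, -0.001, -0.667]
contact_force: [0.8, 0.4, -0.6]
grip_width: 91.8
finger_force: 0.0
time: 19.87
tool_pos: [473.5, 130.4, 40.4]
tcp_rot: [3.142, -0.0, -0.667]
contact_force: [-0.8, -0.1, -0.1]
grip_width: 43.1
finger_force: 0.0
time: 20.28
tool_pos: [473.5, 130.4, 40.3]
tcp_rot: [3.141, 0.0, -0.667]
contact_force: [0.7, -0.7, -0.2]
grip_width: 35.6
finger_force: 30.0
t 20.3 at [473.5 130.4  40.3] yaw -38.2 grip 35.6 -> shift [ 2.216  1.48  -0.897] turn [ 0.  0. -0.]
```

```bash
python3 -m handwheel '0 0 -0.2 0 0 0 -1; 0 0 -0.5 0 0 0 -1; 0 0 -0.8 0 0 0 -1; 0 0 -0.95 0 0 0 -1; 0 0 -0.95 0 0 0 -1; 0 0 -0.95 0 0 0 -1'
python3 -m handwheel '0.2 0.13 0 0 0 0 -1; 0.5 0.33 0 0 0 0 -1; 0.739 0.493 0 0 0 0 -1'
python3 -m handwheel '0.37 0.25 0 0 0 0 -1; 0.739 0.493 0 0 0 0 -1; 0.739 0.493 0 0 0 0 -1'
python3 -m handwheel '0.37 0.25 0 0 0 0 -1; 0.6 0.4 0 0 0 0 -1; 0.739 0.493 0 0 0 0 -1; 0.739 0.493 0 0 0 0 -1; 0.739 0.493 0 0 0 0 -1'
python3 -m handwheel '0 0 0.2 0 0 0 -1; 0 0 0.45 0 0 0 -1; 0 0 0.65 0 0 0 -1; 0 0 0.78 0 0 0 -1; 0 0 0.88 0 0 0 -1; 0 0 0.93 0 0 0 -1; 0 0 0.945 0 0 0 -1; 0 0 0.945 0 0 0 -1'
python3 - <<'E'
from h import *
go(556,-123,40,-38.2)
E
```

```text
time: 20.78
tool_pos: [473.6, 130.4, 135.5]
tcp_rot: [-3.141, -0.001, -0.667]
contact_force: [-1.1, -0.3, -2.6]
grip_width: 35.4
finger_force: 30.0
time: 21.03
tool_pos: [500.3, 44.9, 133.5]
tcp_rot: [3.139, 0.002, -0.665]
contact_force: [-0.0, -0.2, -1.4]
grip_width: 36.0
finger_force: 30.0
time: 21.28
tool_pos: [529.6, -44.1, 133.4]
tcp_rot: [3.139, -0.0, -0.671]
contact_force: [0.0, -0.8, -1.0]
grip_width: 35.8
finger_force: 30.0
time: 21.7
tool_pos: [555.2, -122.9, 133.7]
tcp_rot: [3.141, 0.003, -0.669]
contact_force: [0.5, 0.4, -1.9]
grip_width: 35.8
finger_force: 30.0
time: 22.37
tool_pos: [556.3, -122.5, 41.1]
tcp_rot: [-3.142, -0.0, -0.667]
contact_force: [-0.9, 0.7, -1.3]
grip_width: 35.9
finger_force: 30.0
t 22.4 at [ 556.3 -122.5   41.1] yaw -38.2 grip 35.9 -> shift [0.001 0.006 0.011] turn [-0. -0.  0.]
```

```bash
python3 -m handwheel '0 0 0.008 0 0 0 -1; 0 0 0.008 0 0 0 1; 0 0 0.008 0 0 0 1; 0 0 0.008 0 0 0 1; 0 0 0.008 0 0 0 1; 0 0 0.008 0 0 0 1; 0 0 0.008 0 0 0 1; 0 0 0.008 0 0 0 1'
python3 -m handwheel '0 0 0 0 0 0 1; 0 0 0 0 0 0 1; 0 0 0 0 0 0 1; 0 0 -0.4 0 0 0 1; 0 0 -0.8 0 0 0 1; 0 0 -0.95 0 0 0 1; 0 0 -0.95 0 0 0 1; 0 0 -0.95 0 0 0 1'
python3 -m handwheel '0 0 -0.4 0 0 -0.212 1; 0 0 -0.75 0 0 -0.212 1; 0 0 -0.75 0 0 -0.212 1; 0 0 -0.75 0 0 -0.212 1; 0 0 -0.75 0 0 -0.212 1; 0 0 -0.75 0 0 -0.212 1; 0 0 -0.75 0 0 -0.212 1'
python3 -m handwheel '-0.15 -0.95 0 0 0 0 1; -0.15 -0.95 0 0 0 0 1; -0.15 -0.95 0 0 0 0 1'
python3 -m handwheel '-0.15 -0.95 0 0 0 0 1; -0.15 -0.95 0 0 0 0 1; -0.15 -0.95 0 0 0 0 1'
python3 -m handwheel '-0.15 -0.95 0 0 0 0 1; -0.15 -0.95 0 0 0 0 1; -0.15 -0.95 0 0 0 0 1'
python3 -m handwheel '-0.1 -0.85 0 0 0 0 1; -0.1 -0.85 0 0 0 0 1; -0.1 -0.85 0 0 0 0 1; -0.1 -0.85 0 0 0 0 1; -0.1 -0.85 0 0 0 0 1'
python3 - <<'E'
from h import *
p=viewer.capture('wrist'); save(p,'w6.png')
u=w2px(p,[526,252,69]); m=np.zeros((400,640),bool); c,r=map(int,u); m[r-35:r+45,c-40:c+40]=1
m&=p['frame'].max(2)<60; q=rect(p,m,69); print(u,np.round(q[0],1),np.round(q[1:],1))
for d in viewer.recognise('bar_handle',p): print(d['centre'],d['score'],px2w(p,d['centre'],65))
go(524,254,40,q[3])
E
```

```text
time: 23.03
tool_pos: [556.2, -123.0, 40.2]
tcp_rot: [3.142, -0.0, -0.667]
contact_force: [0.3, 0.4, 0.3]
grip_width: 78.3
finger_force: 0.0
time: 23.7
tool_pos: [556.4, -123.1, 135.8]
tcp_rot: [-3.141, -0.002, -0.667]
contact_force: [-0.6, 0.3, -0.0]
grip_width: 92.0
finger_force: 0.0
time: 24.28
tool_pos: [555.3, -122.7, 208.0]
tcp_rot: [-3.14, 0.004, 0.0]
contact_force: [-0.7, 0.3, -1.4]
grip_width: 92.0
finger_force: 0.0
time: 24.53
tool_pos: [539.4, -23.9, 208.5]
tcp_rot: [-3.139, 0.004, -0.001]
contact_force: [1.4, 0.2, -0.2]
grip_width: 91.6
finger_force: 0.0
time: 24.78
tool_pos: [524.7, 71.3, 208.9]
tcp_rot: [-3.14, 0.003, 0.0]
contact_force: [-0.2, -0.4, 0.2]
grip_width: 91.8
finger_force: 0.0
time: 25.03
tool_pos: [510.0, 166.1, 209.1]
tcp_rot: [-3.14, 0.002, 0.001]
contact_force: [0.7, 0.1, 0.2]
grip_width: 91.6
finger_force: 0.0
time: 25.45
tool_pos: [501.5, 246.4, 209.2]
tcp_rot: [3.14, 0.001, -0.001]
contact_force: [0.5, -0.9, -0.2]
grip_width: 91.7
finger_force: 0.0
[np.float64(315.5098020055732), np.float64(169.0313817483057)] [527.5 258.5] [59.2 18.4 14.4]
[396.3, 34.0] 0.89 [656.06302458 173.73459692  65.        ]
[312.8, 165.1] 0.83 [529.64344612 254.97429706  65.        ]
[288.5, 1.8] 0.62 [682.87382723 276.60658255  65.        ]
[301.9, 249.0] 0.57 [430.83241128 268.49488996  65.        ]
t 25.6 at [501.9 245.5 209.6] yaw -0.2 grip 91.6 -> shift [ 0.222 -0.087  1.696] turn [ 0.     0.    -0.081]
```

View pics/w6.png

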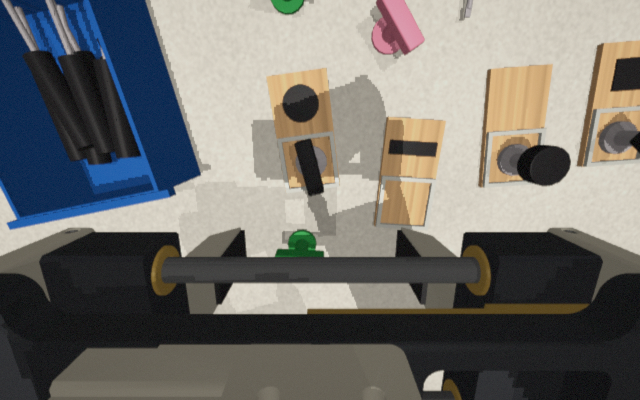

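The black bar is at (309,166), 59 x 18 mm as described, at (527,257) and yaw 14.4°. Green at (300,248) and pink at (400,25) are the look-alikes.

```bash
python3 -m handwheel '0.25 -0.11 0.7 0 0 -0.081 0.3; 0.25 -0.11 0.7 0 0 -0.081 0.3; 0.25 -0.11 0.7 0 0 -0.081 0.3; 0.25 -0.11 0.7 0 0 -0.081 0.3; 0.25 -0.11 0.7 0 0 -0.081 0.3'
python3 -m handwheel '0 0 0.4 0 0 0 0.3; 0 0 0.75 0 0 0 0.3; 0 0 0.95 0 0 0 0.3; 0 0 1 0 0 0 0.3; 0 0 1 0 0 0 0.3; 0 0 1 0 0 0 0.3'
python3 -m handwheel '0 0 0 0 0 0 -1; 0 0 0 0 0 0 -1; 0 0 0 0 0 0 -1; 0 0 0 0 0 0 -1; 0 0 0 0 0 0 -1; 0 0 0 0 0 0 -1; 0 0 0 0 0 0 -1; 0 0 0 0 0 0 -1'
python3 -m handwheel '0 0 0 0 0 0 -1; 0 0 0 0 0 0 -1; 0 0 0 0 0 0 -1; 0 0 0 0 0 0 -1; 0 0 0 0 0 0 -1'
python3 - <<'E'
from h import *
go(470,133,130,14.6)
E
```

```text
time: 25.97
tool_pos: [527.2, 257.2, 141.4]
tcp_rot: [3.141, -0.001, 0.249]
contact_force: [0.9, -0.5, 0.9]
grip_width: 63.3
finger_force: 0.0
time: 26.47
tool_pos: [528.0, 258.3, 42.6]
tcp_rot: [-3.141, -0.004, 0.252]
contact_force: [0.0, 0.1, 0.0]
grip_width: 59.8
finger_force: 0.0
time: 27.13
tool_pos: [526.5, 258.1, 40.1]
tcp_rot: [3.142, 0.0, 0.253]
contact_force: [-0.2, -0.3, -0.1]
grip_width: 18.0
finger_force: 30.0
time: 27.55
tool_pos: [526.6, 258.1, 40.1]
tcp_rot: [3.142, 0.0, 0.253]
contact_force: [-0.6, -0.2, 0.9]
grip_width: 17.9
finger_force: 30.0
t 27.6 at [526.6 258.1  40.1] yaw 14.5 grip 17.9 -> shift [-0.861  1.069 -0.899] turn [ 0.  0. -0.]
```

```bash
python3 -m handwheel '0 0 -0.2 0 0 0 -1; 0 0 -0.5 0 0 0 -1; 0 0 -0.8 0 0 0 -1; 0 0 -0.9 0 0 0 -1; 0 0 -0.9 0 0 0 -1; 0 0 -0.9 0 0 0 -1'
python3 -m handwheel '-0.1 0.13 0 0 0 0 -1; -0.28 0.35 0 0 0 0 -1; -0.43 0.535 0 0 0 0 -1'
python3 -m handwheel '-0.2 0.25 0 0 0 0 -1; -0.35 0.43 0 0 0 0 -1; -0.43 0.535 0 0 0 0 -1; -0.43 0.535 0 0 0 0 -1; -0.43 0.535 0 0 0 0 -1'
python3 -m handwheel '0 0 0.2 0 0 0 -1; 0 0 0.45 0 0 0 -1; 0 0 0.65 0 0 0 -1; 0 0 0.78 0 0 0 -1; 0 0 0.84 0 0 0 -1; 0 0 0.88 0 0 0 -1; 0 0 0.895 0 0 0 -1; 0 0 0.895 0 0 0 -1'
python3 - <<'E'
from h import *
go(470,133,40,14.6)
E
```

```text
time: 28.05
tool_pos: [526.2, 257.9, 129.3]
tcp_rot: [3.141, 0.001, 0.253]
contact_force: [-0.8, 0.5, -2.6]
grip_width: 17.8
finger_force: 30.0
time: 28.3
tool_pos: [496.1, 194.4, 127.2]
tcp_rot: [3.141, 0.005, 0.254]
contact_force: [-0.1, 0.4, -1.1]
grip_width: 18.1
finger_force: 30.0
time: 28.72
tool_pos: [469.9, 132.8, 129.2]
tcp_rot: [-3.141, 0.001, 0.252]
contact_force: [-0.1, 0.4, -1.1]
grip_width: 17.7
finger_force: 30.0
time: 29.38
tool_pos: [470.6, 133.3, 40.7]
tcp_rot: [3.142, -0.001, 0.254]
contact_force: [0.1, -0.3, -1.6]
grip_width: 17.7
finger_force: 30.0
t 29.4 at [470.6 133.3  40.7] yaw 14.5 grip 17.7 -> shift [-0.007  0.002  0.007] turn [ 0. -0. -0.]
```

```bash
python3 -m handwheel '0 0 0.005 0 0 0 -1; 0 0 0.005 0 0 0 1; 0 0 0.005 0 0 0 1; 0 0 0.005 0 0 0 1; 0 0 0.005 0 0 0 1; 0 0 0.005 0 0 0 1; 0 0 0.005 0 0 0 1; 0 0 0.005 0 0 0 1'
python3 -m handwheel '0 0 0 0 0 0 1; 0 0 0 0 0 0 1; 0 0 0 0 0 0 1; 0 0 -0.4 0 0 0 1; 0 0 -0.8 0 0 0 1; 0 0 -0.95 0 0 0 1; 0 0 -0.95 0 0 0 1; 0 0 -0.95 0 0 0 1'
python3 -m handwheel '0 0 -0.4 0 0 0.081 1; 0 0 -0.75 0 0 0.081 1; 0 0 -0.75 0 0 0.081 1; 0 0 -0.75 0 0 0.081 1; 0 0 -0.75 0 0 0.081 1'
python3 -m handwheel '0.2 0.65 0 0 0 0 1; 0.2 0.65 0 0 0 0 1; 0.2 0.65 0 0 0 0 1'
python3 -m handwheel '0.2 0.65 0 0 0 0 1; 0.2 0.65 0 0 0 0 1; 0.2 0.65 0 0 0 0 1; 0.2 0.65 0 0 0 0 1'
python3 - <<'E'
from h import *
p=viewer.capture('wrist'); save(p,'w7.png')
u=w2px(p,[529,2,69]); m=np.zeros((400,640),bool); c,r=map(int,u); m[r-35:r+35,c-35:c+35]=1
m&=p['frame'].max(2)<60; q=rect(p,m,69); print(u,np.round(q[0],1),np.round(q[1:],1))
go(529,2,40,0)
E
```

```text
time: 30.05
tool_pos: [470.2, 132.9, 40.2]
tcp_rot: [3.141, -0.0, 0.253]
contact_force: [0.1, 0.3, -0.0]
grip_width: 59.7
finger_force: 0.0
time: 30.72
tool_pos: [470.4, 133.0, 135.6]
tcp_rot: [3.141, -0.002, 0.253]
contact_force: [-0.8, 0.9, -1.1]
grip_width: 92.1
finger_force: 0.0
time: 31.13
tool_pos: [469.2, 132.8, 208.3]
tcp_rot: [3.141, 0.003, 0.0]
contact_force: [-0.1, -0.4, -0.6]
grip_width: 91.9
finger_force: 0.0
time: 31.38
tool_pos: [490.2, 64.5, 207.7]
tcp_rot: [3.14, 0.004, -0.003]
contact_force: [0.3, 0.0, -0.5]
grip_width: 91.8
finger_force: 0.0
time: 31.72
tool_pos: [509.2, 2.3, 208.0]
tcp_rot: [-3.141, 0.004, -0.003]
contact_force: [-0.1, -0.3, 0.1]
grip_width: 91.6
finger_force: 0.0
[np.float64(321.2920151173943), np.float64(173.2086243964974)] [529.9   1.8] [41.9 41.8 45.4]
t 31.8 at [509.    3.2 208.3] yaw -0.1 grip 91.8 -> shift [0.206 0.013 1.682] turn [-0.     0.001 -0.001]
```

View pics/w7.png

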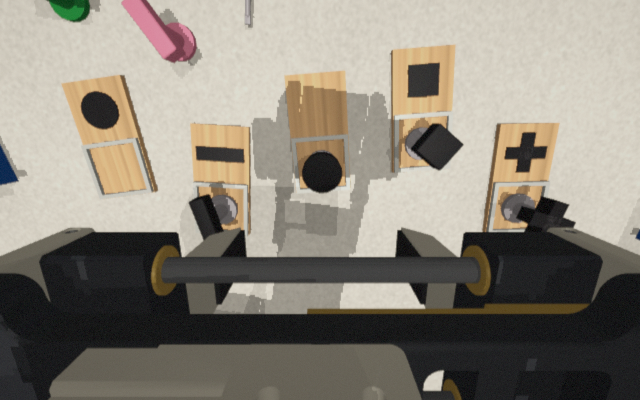

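Bar (206,213), square (433,147) and cross (545,213) stand in their own seats. The round handle at (321,173) is at (530,2); its seat at (110,165) is empty.

```bash
python3 -m handwheel '0.21 0.01 0.7 0 0 0 1; 0.21 0.01 0.7 0 0 0 1; 0.21 0.01 0.7 0 0 0 1; 0.21 0.01 0.7 0 0 0 1'
python3 -m handwheel '0 0 0.4 0 0 0 1; 0 0 0.75 0 0 0 1; 0 0 0.95 0 0 0 1; 0 0 0.99 0 0 0 1; 0 0 0.99 0 0 0 1; 0 0 0.99 0 0 0 1'
python3 -m handwheel '0 0 0 0 0 0 -1; 0 0 0 0 0 0 -1; 0 0 0 0 0 0 -1; 0 0 0 0 0 0 -1; 0 0 0 0 0 0 -1; 0 0 0 0 0 0 -1; 0 0 0 0 0 0 -1; 0 0 0 0 0 0 -1'
python3 -m handwheel '0 0 0 0 0 0 -1; 0 0 0 0 0 0 -1; 0 0 0 0 0 0 -1; 0 0 0 0 0 0 -1'
python3 - <<'E'
from h import *
go(523.5,259.5,135,0)
E
```

```text
time: 32.1
tool_pos: [529.4, 3.2, 138.5]
tcp_rot: [-3.141, 0.005, 0.0]
contact_force: [0.0, -0.4, 0.5]
grip_width: 92.1
finger_force: 0.0
time: 32.6
tool_pos: [532.3, 2.1, 43.3]
tcp_rot: [3.141, -0.003, -0.001]
contact_force: [0.5, 0.4, 0.5]
grip_width: 91.8
finger_force: 0.0
time: 33.27
tool_pos: [531.0, 1.8, 41.1]
tcp_rot: [3.141, 0.0, -0.001]
contact_force: [-0.5, 0.2, -0.7]
grip_width: 43.5
finger_force: 30.2
time: 33.6
tool_pos: [531.0, 1.8, 41.1]
tcp_rot: [3.141, 0.0, -0.001]
contact_force: [0.2, -0.6, 0.0]
grip_width: 43.1
finger_force: 30.0
t 33.6 at [531.    1.8  41.1] yaw -0.1 grip 43.1 -> shift [-0.078 -2.577 -0.94 ] turn [ 0.  0. -0.]
```

```bash
python3 -m handwheel '0 0 -0.2 0 0 0 -1; 0 0 -0.5 0 0 0 -1; 0 0 -0.8 0 0 0 -1; 0 0 -0.94 0 0 0 -1; 0 0 -0.94 0 0 0 -1; 0 0 -0.94 0 0 0 -1'
python3 -m handwheel '0 -0.2 0 0 0 0 -1; -0.02 -0.55 0 0 0 0 -1; -0.026 -0.86 0 0 0 0 -1'
python3 -m handwheel '-0.01 -0.4 0 0 0 0 -1; -0.026 -0.86 0 0 0 0 -1; -0.026 -0.86 0 0 0 0 -1'
python3 -m handwheel '-0.01 -0.4 0 0 0 0 -1; -0.02 -0.7 0 0 0 0 -1; -0.026 -0.86 0 0 0 0 -1; -0.026 -0.86 0 0 0 0 -1; -0.026 -0.86 0 0 0 0 -1'
python3 -m handwheel '0 0 0.2 0 0 0 -1; 0 0 0.45 0 0 0 -1; 0 0 0.65 0 0 0 -1; 0 0 0.78 0 0 0 -1; 0 0 0.88 0 0 0 -1; 0 0 0.92 0 0 0 -1; 0 0 0.94 0 0 0 -1; 0 0 0.94 0 0 0 -1'
python3 - <<'E'
from h import *
go(523.5,259.5,40,0)
E
```

```text
time: 34.1
tool_pos: [531.0, 1.9, 135.1]
tcp_rot: [3.141, -0.001, -0.001]
contact_force: [-0.6, -0.4, -1.7]
grip_width: 43.3
finger_force: 30.0
time: 34.35
tool_pos: [527.0, 88.5, 132.8]
tcp_rot: [-3.142, 0.004, -0.003]
contact_force: [-0.3, -0.5, -1.3]
grip_width: 43.4
finger_force: 30.0
time: 34.6
tool_pos: [524.0, 179.5, 132.8]
tcp_rot: [-3.14, 0.004, 0.003]
contact_force: [0.3, 0.3, -0.9]
grip_width: 43.3
finger_force: 30.0
time: 35.02
tool_pos: [522.4, 259.9, 133.0]
tcp_rot: [3.14, 0.003, 0.001]
contact_force: [0.7, 0.3, -2.2]
grip_width: 43.8
finger_force: 30.0
time: 35.68
tool_pos: [523.7, 258.9, 41.4]
tcp_rot: [3.141, 0.0, -0.002]
contact_force: [-0.4, 0.5, -2.0]
grip_width: 43.4
finger_force: 30.0
t 35.7 at [523.7 258.9  41.4] yaw -0.1 grip 43.4 -> shift [-0.002 -0.006  0.014] turn [ 0.     0.    -0.001]
```

```bash
python3 -m handwheel '0 0 0.008 0 0 0 -1; 0 0 0.008 0 0 0 1; 0 0 0.008 0 0 0 1; 0 0 0.008 0 0 0 1; 0 0 0.008 0 0 0 1; 0 0 0.008 0 0 0 1; 0 0 0.008 0 0 0 1; 0 0 0.008 0 0 0 1'
python3 -m handwheel '0 0 0 0 0 0 1; 0 0 0 0 0 0 1; 0 0 0 0 0 0 1; 0 0 -0.4 0 0 0 1; 0 0 -0.8 0 0 0 1; 0 0 -0.95 0 0 0 1; 0 0 -0.95 0 0 0 1; 0 0 -0.95 0 0 0 1'
python3 -m handwheel '-0.5 0 -0.5 0 0 0 1; -0.9 0 -0.9 0 0 0 1; -0.9 0 -0.9 0 0 0 1; -0.9 0 -0.9 0 0 0 1; -0.9 0 -0.9 0 0 0 1; -0.9 0 -0.9 0 0 0 1; -0.9 0 -0.9 0 0 0 1; -0.9 0 -0.9 0 0 0 1'
python3 - <<'E'
from h import *
p=viewer.capture('top')
cv2.imwrite('pics/c1.png',cv2.resize(cv2.cvtColor(p['frame'],4)[140:320,195:475],(800,514),interpolation=2))
p=viewer.capture('side')
cv2.imwrite('pics/c2.png',cv2.resize(cv2.cvtColor(p['frame'],4)[120:345,190:490],(800,600),interpolation=2))
go(430,250)
E
```

```text
time: 36.35
tool_pos: [523.5, 259.9, 40.2]
tcp_rot: [3.142, -0.0, -0.001]
contact_force: [-0.3, -0.3, -1.1]
grip_width: 85.5
finger_force: 0.0
time: 37.02
tool_pos: [523.8, 260.0, 136.0]
tcp_rot: [-3.141, -0.002, -0.001]
contact_force: [-1.0, 0.4, -0.9]
grip_width: 91.5
finger_force: 0.0
time: 37.68
tool_pos: [433.6, 259.6, 223.3]
tcp_rot: [3.14, 0.003, -0.002]
contact_force: [1.1, -0.1, -0.1]
grip_width: 92.0
finger_force: 0.0
t 37.8 at [433.7 259.6 223.8] yaw -0.1 grip 91.5 -> shift [-0.036  0.096  0.   ] turn [ 0.     0.001 -0.001]
```

View pics/c1.png

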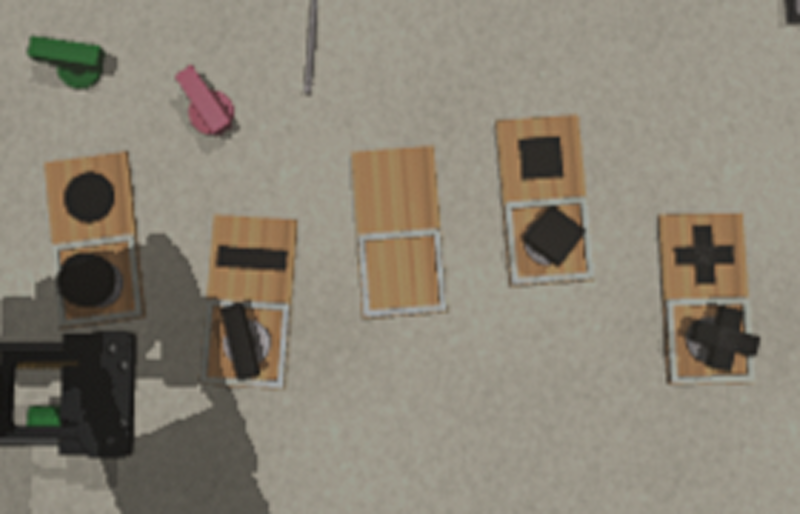

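View pics/c2.png

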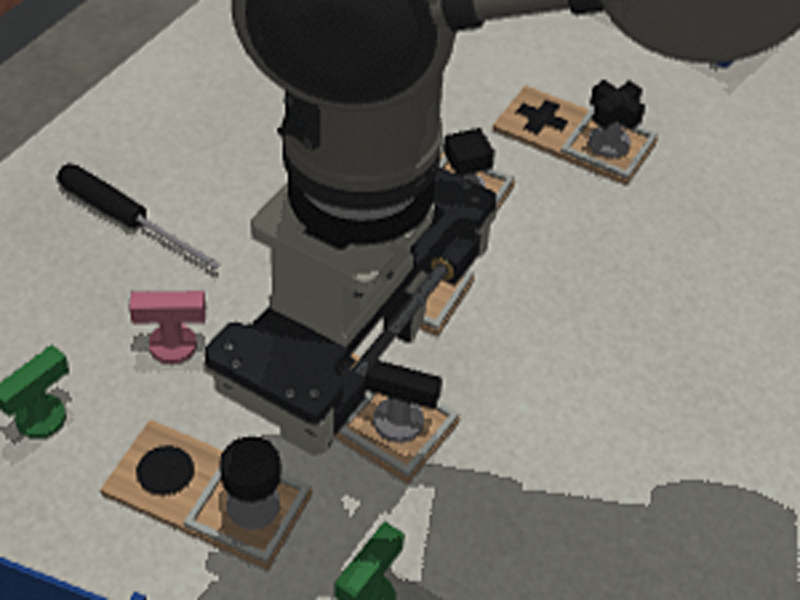

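Top crop: round (88,278), bar (240,340), square (553,235) and cross (722,338) all sit inside the rails of their own seats, and the spare seat at (402,272) is empty. In the side crop round, bar and cross stand upright, as does what shows of the square. The robot is clear and the screwdriver hasn't moved.

```bash
python3 -c "
from plant import bot
print(bot.close_job())"
```

```text
the job is handed in; nothing more can be done
None
```

I handed the job in with all four handles standing in their own seats, the spare seat empty and the screwdriver untouched, as far as the last pictures show; the hand-in gave no verdict.

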